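# Set and lock the rotary stage

## Task

Turn the black dial of the rotary stage, pushing its steel finger post with a fingertip, until the white index line on the dial points straight at the red line on the scale ring. Then push the orange locking lever with a fingertip all the way over, away from you, to its far stop, with the dial staying on the line. Push gently, do not grip or lift anything, and leave the small loose parts around the stage standing where they are.

Things in the scene. Friction and masses are not known exactly. Their poses are not given: they have to be found in the camera images.
- stage: the rotary stage, screwed to the worktop (cannot be shifted): round dark steel foot, diameter 132 mm, 12 mm high, with an ear 34 mm wide reaching 103 mm from the axis to the robot's right for the lever. It carries scale ring, dial and lever. Origin: under the dial axis at worktop height; z up, x away from the robot (turned up to 0.1 rad), y to the left
- dial_axis (a point): point on the vertical axis of the dial, at the height of the dial's top face (23 mm above the worktop)
- dial (a joint): angle of the black dial (diameter 92 mm, top face 23 mm above the worktop) in rad, counter-clockwise from above is positive; 0 = index line along the stage's x. It turns several turns either way and stays where it is left: friction 0.06 N m, about 2 N at the post, no spring, no notches
- dial_index (a point): outer end of the white index line (2 mm wide, radial) on the dial's rim, 45 mm from the axis; frame: x outward along the line, z up
- dial_post (a point): top centre of the upright steel finger post on the dial, diameter 11 mm (15 mm at its very foot), with a sleeve that spins freely like that of a crank handle, 34 mm from the axis exactly opposite the index line; it stands 28 mm above the dial's top face, its top is 51 mm above the worktop. Nothing else on the dial rises more than 3 mm
- red_line (a point): middle of the red target line, 2.8 mm wide and radial, on the light grey scale ring (outer diameter 124 mm, top 18 mm above the worktop, below the dial's top); 54 mm from the axis. The ring does not turn; its other lines are black and 10 degrees apart
- lock_lever (a joint): angle of the orange locking lever in rad: near 0 = open (the arm leans towards the robot), 1.1 = far stop, locked; grows counter-clockwise from above, ball moving away from the robot. Friction 0.05 N m, about 1 N at the ball; it stays where it is left, and it does not brake the dial
- lever_pivot (a point): point on the lever's vertical hinge axis, 85 mm from the dial axis on the robot's right, 32 mm above the worktop
- lever_ball (a point): centre of the ball, diameter 19 mm, at the end of the lever, 60 mm from the pivot, 32.5 mm above the worktop; the arm is 10 mm wide and spans 26 to 34 mm above the worktop, with free space under ball and arm outside the foot
- vial_b: glass vial with red cap, 22 x 22 x 45 mm, loose, stands to the front left of the stage; origin at the centre of its underside
- brass_coupling: brass coupling, 22 x 22 x 25 mm, loose, stands left of the stage; origin at the centre of its underside
- thumb_nut: pale thumb nut, 26 x 26 x 17 mm, loose, in front of the stage; origin at the centre of its underside
There are look-alikes about, which are no part of the job. What is shaped like the vial_b but purple is not meant.

How it is judged:
By the outcome, as a careful person would: the job done as asked, in the order asked, and still so for the second after the job is handed in, with the robot touching nothing.
It also fails if it takes over 64 s, if anything falls off the work surface, if the arm or the gripper's body presses on something with over 40 N, if the wrist force passes 120 N, or if a joint passes its speed limit or range.

## Robot

A 6-joint arm with a two-finger parallel gripper is mounted at the origin on a cart in front of the work surface, level with it; the furniture and walls round the work are solid. World frame = base frame: x ahead of the robot, y to its left, z up, the work surface at z = 0. Lengths are in m, angles in rad, forces in N, time in s.
With the tool pointing down it reaches from about 0.325 to 1 m from the base axis. Payload 5.1 kg.
Tool frame: the origin (TCP) lies at the very end of the fingers, on their centre line; the grasp point (between the pads) lies 19 mm behind it (r.hold_point_z is the distance from the TCP to the grasp point, in m); z points along the fingers, y is the line along which they close (so a half turn about z gives the same grasp; the last joint's range is limited). The gripper opens to 85 mm and grips with 20 to 120 N. Pads are 22 mm wide; open, the fingers measure 114 mm over their backs; the gripper's body (76 mm by 85 mm) begins 54 mm behind the grasp point. The pads swing forward as they close: fully open they stand 13 mm farther back than shut.
Start: joints at [1.219, 0.124, 1.65, -0, 1.367, -0.083], TCP at [0.173, 0.627, 0.231] pointing down, gripper open.
Joint ranges: [-2.61, 2.61], [-1.02, 2.33], [0.03, 2.71], [-1.35, 4.49], [0.32, 2.68], [-2.91, 2.91]. Speed limits (rad/s): [2.57, 2.57, 3.14, 3.14, 3.14, 3.14].

## Interface

Orientations are given as a unit quaternion [w, x, y, z].
In Python, from workcell import monitor, grab_frame, get_calibration, r gives the robot as it stands. The module is installed in compiled form; this text tells all that it offers.
- The arm moves only by the tool jog_arm, never from a script. Its argument "steps" is a list of rows, each a list of 4 numbers: the shift along the world's x, y, z in m, then the turn about the world's z in rad. In form: [[tx, ty, tz, twist], ...]. A call has 1 to 20 rows; each row shifts and turns the commanded pose from where the row before left it; what a row does not reach is not made up. A row lasts 1/10 s, in which the tool goes at most 50 mm and 8.59 degrees, less where a joint would pass 70% of its speed; a pose out of reach is approached as far as the arm can. A call is refused whole if a number of a shift passes 0.05 or a number of a turn 0.15, either way. A call with a gripper value outside its range is refused whole. "grip" is the finger opening in m, from 0 to 0.0854, set as the call begins (left out, the last holds). The fingers move at their own pace and stop on an object; the grip force is fixed at half the most. Time passes only in rows, so rows that do not move let the fingers close. It gives the time, the measured TCP pose, the force, the opening and the grip force at its end, in the units of the state.
- monitor.sense(): the state, without advancing time (a new reading comes with each control period).
- grab_frame(name): name is "side" or "top"; returns the picture (400x640x3 uint8, red, green, blue); there is no depth.
- get_calibration(name): a dict with "camera_matrix" (3x3 intrinsics, pixels), "world_from_camera" (4x4, takes a point from camera to world coordinates). Camera axes: x right, y down, z forward; pixel columns grow to the right and rows downward; lengths in m; the calibration is good to about 2 mm. A picture is of the moment at which its call begins. get_calibration takes no time and is no camera call.
- r.close_job(): hands the job in; it is judged then, once.
The state is a dict: "t": time; "joint_pos": joint angles; "qd": joint speeds; "tau": joint torques, N m; "eef_pos": TCP position; "tcp_rot": TCP orientation; "wrist_force": force on the tool from outside, world axes, zero at the start; "torque": the same for the moment, N m; "finger_gap": finger opening in m; "grip_force": force on a finger pad.
Only numpy, scipy, OpenCV 4.12 (cv2) and the standard library are available. Lean on these libraries where they do the work, as an engineer would, in place of code of your own. Each camera call takes 0.05 s, during which the arm holds its last target. There are 200 camera calls.

## Working session

There is one attempt and no reset: what is moved stays moved. The work goes in short steps, Python scripts to look and compute and a tool call to move; the robot and the scene stay as the last step left them, time stands still between calls to the robot, and variables do not carry over. Pictures are saved under pics/ and viewed, at most 11 in all, crops included, and the job is handed in when it is done.

Besides the shell and the picture viewer there is one more tool, called after "Request:" as a command line: name --pt "numbers of a row" for each row, then --argument value for the rest. jog_arm: Moves the arm, as the interface text tells. Its arguments: {"type":"object","properties":{"steps":{"type":"array"},"grip":{"type":"number"}},"required":["steps"]}

```bash
mkdir -p pics; cat > h.py <<'E'
import cv2,numpy as np
from workcell import monitor, grab_frame, get_calibration, r
def px2w(cam,u,v,z):
    c=get_calibration(cam);K=np.array(c["camera_matrix"]);T=np.array(c["world_from_camera"])
    d=T[:3,:3]@np.linalg.solve(K,[u,v,1.]);o=T[:3,3]
    return o+d*(z-o[2])/d[2]
def w2px(cam,p):
    c=get_calibration(cam);K=np.array(c["camera_matrix"]);T=np.linalg.inv(np.array(c["world_from_camera"]))
    q=K@(T[:3,:3]@np.array(p)+T[:3,3]);return q[:2]/q[2]
def save(cam,name,crop=None,s=1):
    im=grab_frame(cam);cv2.imwrite(f'pics/raw_{name}.png',im[...,::-1])
    if crop: x0,x1,y0,y1=crop;im=im[y0:y1,x0:x1]
    im=cv2.resize(im,None,fx=s,fy=s,interpolation=cv2.INTER_CUBIC)
    cv2.imwrite(f'pics/{name}.png',im[...,::-1])
E
python3 - <<'E'
from h import *
save('top','t0');save('side','s0')
for c in('top','side'):print(c,get_calibration(c))
print(monitor.sense())
E
```

```text
top {'camera_matrix': array([[381.75348876,   0.        , 319.35686203],
       [  0.        , 381.75348876, 199.58097727],
       [  0.        ,   0.        ,   1.        ]]), 'world_from_camera': array([[-0.02487994, -0.98245513,  0.18483212,  0.28884176],
       [-0.99964824,  0.02614888,  0.00443058, -0.0042872 ],
       [-0.00918599, -0.18465687, -0.98276012,  0.91135276],
       [ 0.        ,  0.        ,  0.        ,  1.        ]])}
side {'camera_matrix': array([[410.04661992,   0.        , 315.09779496],
       [  0.        , 410.04661992, 200.18423704],
       [  0.        ,   0.        ,   1.        ]]), 'world_from_camera': array([[-0.99865846,  0.03856205, -0.03455778,  0.49196322],
       [ 0.05099506,  0.84826372, -0.52711305,  0.44874905],
       [ 0.00898755, -0.52816819, -0.84909221,  0.77378683],
       [ 0.        ,  0.        ,  0.        ,  1.        ]])}
{'t': 0.1, 'joint_pos': array([ 1.21937348e+00,  1.24467659e-01,  1.65149744e+00,  3.91980450e-05,
        1.36743565e+00, -8.26247973e-02]), 'qd': array([ 1.05102463e-06, -4.28150379e-04, -1.83543333e-03, -4.84155856e-05,
       -2.18672816e-03,  5.78167945e-04]), 'tau': array([ 4.23001911e-04, -4.24927247e+01, -3.66655862e+01, -3.60432989e-05,
        3.96416392e-03,  2.94355038e-05]), 'eef_pos': array([0.17247782, 0.62616475, 0.23018158]), 'tcp_rot': array([-2.13404591e-04,  1.33998662e-01,  9.90981100e-01, -8.78708008e-04]), 'wrist_force': array([-0.09108886,  0.77524798, -0.04152875]), 'torque': array([-0.02404981,  0.0069143 , -0.02782656]), 'grip_force': 0.0, 'finger_gap': 0.08519511186671189}
```

View pics/t0.png

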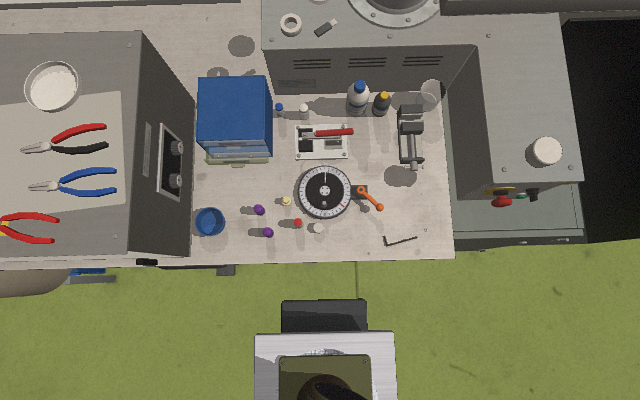

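View pics/s0.png

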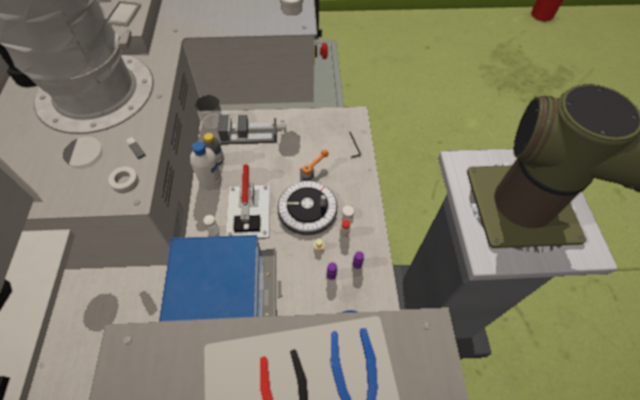

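The top view shows the stage at (325,191), with the orange lever running from pivot (361,191) to ball (379,207). Possible mix-ups:
- **Vials:** the red-capped vial is at (298,223); the purple ones at (259,210) and (268,232) are decoys.
- **Levers:** the red handle of the toggle clamp at (335,132) is a decoy.
- **Small parts:** the brass coupling is at (286,201) and the thumb nut at (318,228).

A close crop will check these choices.

```bash
python3 - <<'E'
from h import *
save('top','t1',(275,395,155,240),6.6)
save('side','s1',(265,365,145,245),6)
E
```

```text
(no output)
```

View pics/t1.png

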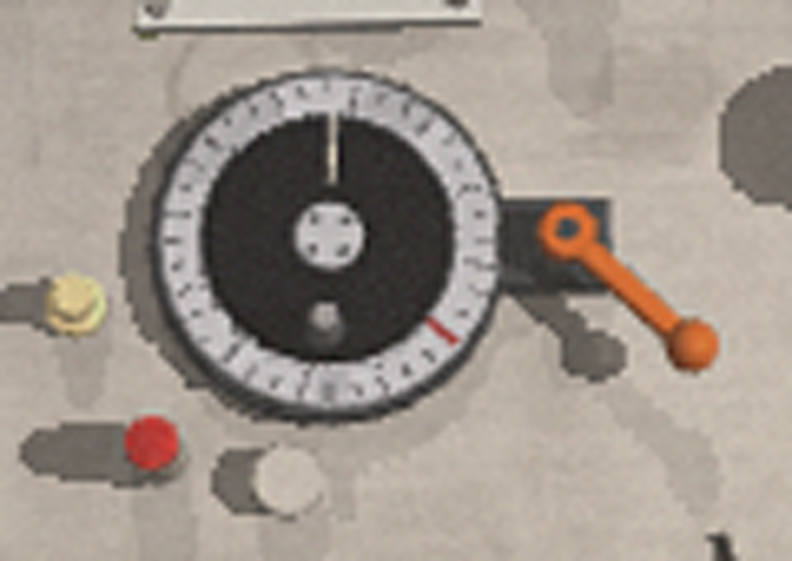

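View pics/s1.png

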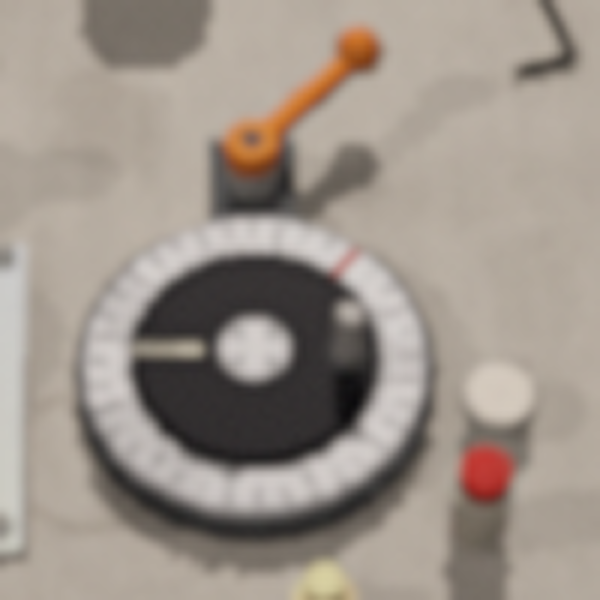

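The crops confirm the parts. In the t1 crop the dial hub is at (329,236), the index points straight away from the robot, and the post is at (325,315). The red line is at (441,330), the lever pivot at (569,229) and the ball at (691,345). Next I'll measure positions and check them against the given sizes.

```bash
cat >> h.py <<'E'
def red_pts(im,cam):
    # red line centroid weighted by redness, near stage
    pass
def A(v): return np.degrees(np.arctan2(v[1],v[0]))
E
python3 - <<'E'
from h import *
t=lambda u,v:((u+.5)/6.6-.5+275,(v+.5)/6.6-.5+155)
s=lambda u,v:((u+.5)/6-.5+265,(v+.5)/6-.5+145)
P={'top':(t,dict(hub=(329,236,.025),post=(325,313,.051),red=(441,330,.018),iout=(332,113,.023),iin=(333,183,.023),pivot=(569,228,.035),ball=(693,343,.036),ringL=(160,240,.018),ringR=(499,240,.018),ringT=(331,75,.018),ringB=(331,412,.018),nut=(289,480,.017),vial=(153,442,.045),brass=(75,300,.025))),
'side':(s,dict(hub=(255,348,.025),post=(350,312,.051),red=(345,264,.018),iout=(133,350,.023),iin=(203,349,.023),pivot=(252,141,.035),ball=(359,46,.036),ringL=(80,372,.018),ringR=(432,372,.018),nut=(499,390,.017),vial=(487,474,.045),))}
for c,(f,d) in P.items():
    W={k:px2w(c,*f(u,v),z) for k,(u,v,z) in d.items()}
    for k,w in W.items():
        q=w-W['hub'];print(c,k,w.round(4),'r %.1f ang %.1f'%(np.hypot(*q[:2])*1e3,A(q)))
    q=W['ball']-W['pivot'];print(np.hypot(*q[:2]),A(q))
E
```

```text
top hub [ 0.4775 -0.0129  0.025 ] r 0.0 ang 0.0
top post [ 0.4447 -0.0105  0.051 ] r 32.9 ang 175.8
top red [ 0.4434 -0.0523  0.018 ] r 52.1 ang -130.9
top iout [ 0.5237 -0.0152  0.023 ] r 46.2 ang -2.9
top iin [ 0.4975 -0.0149  0.023 ] r 20.1 ang -5.7
top pivot [ 0.476  -0.0981  0.035 ] r 85.3 ang -91.0
top ball [ 0.4333 -0.1397  0.036 ] r 134.3 ang -109.2
top ringL [0.4792 0.0483 0.018 ] r 61.2 ang 88.5
top ringR [ 0.4759 -0.0744  0.018 ] r 61.6 ang -91.5
top ringT [ 0.5394 -0.0153  0.018 ] r 61.9 ang -2.3
top ringB [ 0.4147 -0.0119  0.018 ] r 62.9 ang 179.1
top nut [0.3908 0.0037 0.017 ] r 88.3 ang 169.2
top vial [0.402  0.0502 0.045 ] r 98.4 ang 140.1
top brass [0.4566 0.0787 0.025 ] r 93.9 ang 102.9
0.05963248287014416 -135.7658629048562
side hub [ 0.479  -0.0108  0.025 ] r 0.0 ang 0.0
side post [ 0.4458 -0.0081  0.051 ] r 33.3 ang 175.2
side red [ 0.4442 -0.0499  0.018 ] r 52.3 ang -131.6
side iout [ 0.5225 -0.0132  0.023 ] r 43.6 ang -3.1
side iin [ 0.4975 -0.0125  0.023 ] r 18.6 ang -5.1
side pivot [ 0.4766 -0.0949  0.035 ] r 84.1 ang -91.6
side ball [ 0.4341 -0.1372  0.036 ] r 134.1 ang -109.6
side ringL [ 0.5418 -0.0079  0.018 ] r 62.9 ang 2.7
side ringR [ 0.4159 -0.0022  0.018 ] r 63.7 ang 172.2
side nut [0.3924 0.0058 0.017 ] r 88.1 ang 169.1
side vial [0.4032 0.0548 0.045 ] r 100.2 ang 139.1
0.059901577503449176 -135.18049865752602
```

Both cameras agree to about 2 mm, and the radii of 33, 52, 60 and 85 mm match the description:

| Feature | Position or angle |
|---|---|
| Axis | (0.478, -0.012) |
| Post | about 175.5° |
| Index | about -4° |
| Red line | about -131° |
| Lever ball | (0.434, -0.138) |

The dial needs about 127° clockwise. I'll approach with closed fingers at the post's right side, closing axis radial.

Request:
jog_arm --pt "0.009 -0.0375 0.005 -0.07" --pt "0.009 -0.0375 0.005 -0.07" --pt "0.009 -0.0375 0.005 -0.07" --pt "0.009 -0.0375 0.005 -0.07" --pt "0.009 -0.0375 0.005 -0.07" --pt "0.009 -0.0375 0.005 -0.07" --pt "0.009 -0.0375 0.005 -0.07" --pt "0.009 -0.0375 0.005 -0.07" --pt "0.009 -0.0375 0.005 -0.07" --pt "0.009 -0.0375 0.005 -0.07" --pt "0.0225 -0.037 -0.015 -0.085" --pt "0.0225 -0.037 -0.015 -0.085" --pt "0.0225 -0.037 -0.015 -0.085" --pt "0.0225 -0.037 -0.015 -0.085" --pt "0.0225 -0.037 -0.015 -0.085" --pt "0.0225 -0.037 -0.015 -0.085" --pt "0.0225 -0.037 -0.015 -0.085" --pt "0.0225 -0.037 -0.015 -0.085" --pt "0 0 0 0" --pt "0 0 0 0" --grip 0

```text
t: 2.2
eef_pos: [0.4423, -0.0449, 0.1605]
tcp_rot: [-0.001, 0.735, 0.678, -0.001]
wrist_force: [-0.8, 0.3, -0.7]
finger_gap: -0.0002
grip_force: 0.0
```

Request:
jog_arm --pt "0 0 -0.02 0" --pt "0 0 -0.02 0" --pt "0 0 -0.02 0" --pt "0 0 -0.02 0" --pt "0 0 -0.02 0" --pt "0 0 -0.015 0" --pt "0 0 -0.0075 0" --pt "0 0 -0.005 0" --pt "0.0005 0.004 0 0" --pt "0.0005 0.004 0 0" --pt "0 0.004 0 0" --pt "0 0.002 0 0" --pt "0 0 0 0"

```text
t: 3.5
eef_pos: [0.4439, -0.0301, 0.0342]
tcp_rot: [0.0, 0.734, 0.679, 0.0]
wrist_force: [-0.1, 0.5, -0.2]
finger_gap: -0.0001
grip_force: 0.0
```

```bash
python3 - <<'E'
from h import *
save('side','s2',(245,385,130,250),5.6)
print(w2px('side',[.444,-.0095,.051]))
# planned tool path: post angle p, tool centre behind (ccw side)
C=np.array([.478,-.012]);d=.0165
prev=None
for p in [175.5]+list(np.arange(170,44,-5.)):
    a=np.radians(p);T=C+.034*np.array([np.cos(a),np.sin(a)])+d*np.array([-np.sin(a),np.cos(a)])
    print(p,T.round(4),None if prev is None else (T-prev).round(4));prev=T
E
```

```text
[323.727458   195.96730082]
175.5 [ 0.4428 -0.0258] None
170.0 [ 0.4417 -0.0223] [-0.0012  0.0034]
165.0 [ 0.4409 -0.0191] [-0.0008  0.0032]
160.0 [ 0.4404 -0.0159] [-0.0005  0.0033]
155.0 [ 0.4402 -0.0126] [-0.0002  0.0033]
150.0 [ 0.4403 -0.0093] [0.0001 0.0033]
145.0 [ 0.4407 -0.006 ] [0.0004 0.0033]
140.0 [ 0.4413 -0.0028] [0.0007 0.0032]
135.0 [4.423e-01 4.000e-04] [0.0009 0.0032]
130.0 [0.4435 0.0034] [0.0012 0.0031]
125.0 [0.445  0.0064] [0.0015 0.0029]
120.0 [0.4467 0.0092] [0.0017 0.0028]
115.0 [0.4487 0.0118] [0.002  0.0026]
110.0 [0.4509 0.0143] [0.0022 0.0025]
105.0 [0.4533 0.0166] [0.0024 0.0023]
100.0 [0.4558 0.0186] [0.0026 0.002 ]
95.0 [0.4586 0.0204] [0.0028 0.0018]
90.0 [0.4615 0.022 ] [0.0029 0.0016]
85.0 [0.4645 0.0233] [0.003  0.0013]
80.0 [0.4677 0.0243] [0.0031 0.001 ]
75.0 [0.4709 0.0251] [0.0032 0.0008]
70.0 [0.4741 0.0256] [0.0033 0.0005]
65.0 [0.4774 0.0258] [0.0033 0.0002]
60.0 [0.4807 0.0257] [ 0.0033 -0.0001]
55.0 [0.484  0.0253] [ 0.0033 -0.0004]
50.0 [0.4872 0.0247] [ 0.0032 -0.0007]
45.0 [0.4904 0.0237] [ 0.0032 -0.0009]
```

View pics/s2.png

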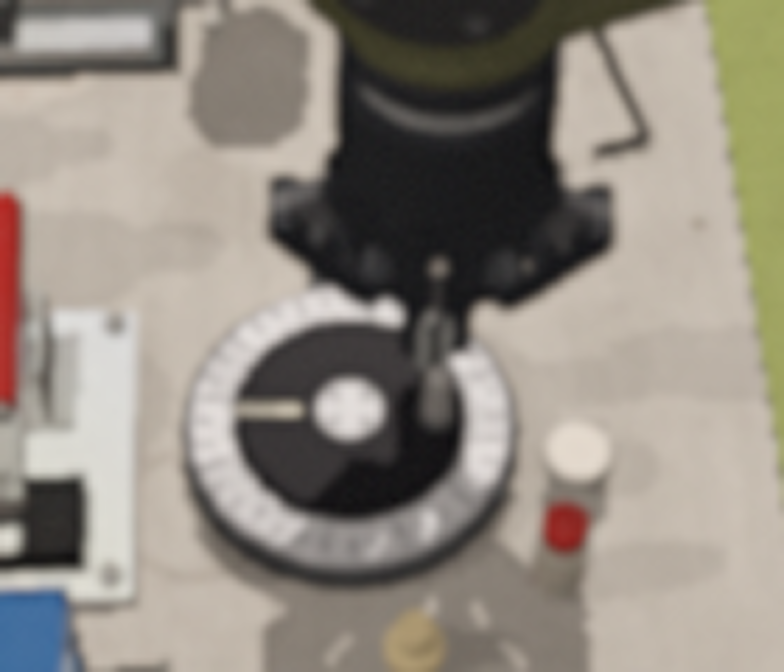

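The s2 picture shows the closed fingers on the right of the post, which is at about (435,380) in the crop. They stand clear of the nut at (578,452) and the vial at (565,528). I'll start the push, turning the tool with the dial.

Request:
jog_arm --pt "-0.0005 0.002 0 0" --pt "-0.001 0.0025 0 -0.03" --pt "-0.001 0.0035 0 -0.08" --pt "-0.0005 0.003 0 -0.08" --pt "-0.0005 0.0033 0 -0.087" --pt "-0.0002 0.0033 0 -0.087" --pt "0.0001 0.0033 0 -0.087" --pt "0.0004 0.0033 0 -0.087" --pt "0.0007 0.0032 0 -0.087" --pt "0.0009 0.0032 0 -0.087" --pt "0.0012 0.0031 0 -0.087" --pt "0 0 0 0"

```text
t: 4.75
eef_pos: [0.4431, 0.0034, 0.0338]
tcp_rot: [-0.0, 0.94, 0.34, -0.0]
wrist_force: [-1.0, -0.5, -0.4]
finger_gap: 0.0001
grip_force: 0.5
```

```bash
python3 - <<'E'
from h import *
save('side','s3',(245,385,130,250),5.6)
E
```

```text
(no output)
```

View pics/s3.png

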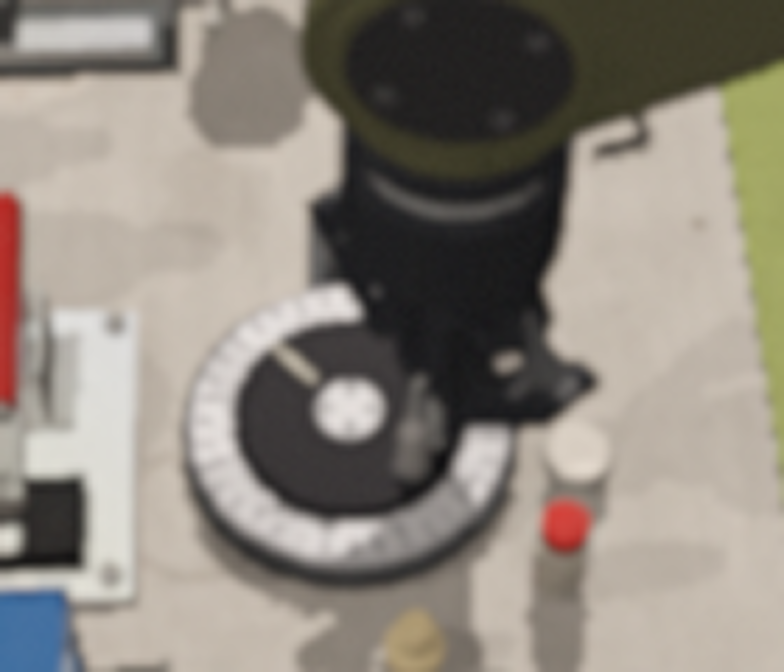

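In s3 the index has turned about 46° clockwise, with its tip at (275,345) in the crop. The post is in contact, the force is small, and nut and vial have not moved. I'll push on to about 60° post angle.

Request:
jog_arm --pt "0.0015 0.0029 0 -0.087" --pt "0.0017 0.0028 0 -0.087" --pt "0.002 0.0026 0 -0.087" --pt "0.0022 0.0025 0 -0.087" --pt "0.0024 0.0023 0 -0.087" --pt "0.0026 0.002 0 -0.087" --pt "0.0028 0.0018 0 -0.087" --pt "0.0029 0.0016 0 -0.087" --pt "0.003 0.0013 0 -0.087" --pt "0.0031 0.001 0 -0.087" --pt "0.0032 0.0008 0 -0.087" --pt "0.0033 0.0005 0 -0.087" --pt "0.0033 0.0002 0 -0.087" --pt "0.0033 -0.0001 0 -0.087" --pt "0 0 0 0"

```text
t: 6.3
eef_pos: [0.4805, 0.0256, 0.0337]
tcp_rot: [-0.0, 0.966, -0.258, -0.0]
wrist_force: [-1.1, -0.4, 0.8]
finger_gap: 0.0002
grip_force: 0.2
```

```bash
python3 - <<'E'
from h import *
a=[]
for c,cr in(('top',(285,365,155,230)),('side',(270,350,160,240))):
    save(c,c[0]+'4',cr,5); a.append(cv2.resize(cv2.imread(f'pics/{c[0]}4.png'),(400,375)))
cv2.imwrite('pics/b4.png',np.hstack(a))
E
```

```text
(no output)
```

View pics/b4.png

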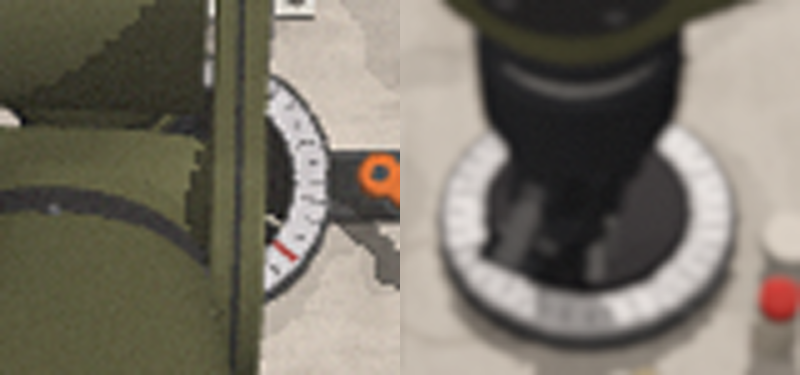

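In b4 the index's outer end shows in the top view at (273,220) in the crop, short of the red line at (285,248). I'll write a polar-profile measurement of both and use it for the final approach.

```bash
cat >> h.py <<'E'
CEN={'top':(.4774,-.0131),'side':(.479,-.0108)}
def polar(im,cam,radii,z,angs):
    cx,cy=CEN[cam];P=np.array([[w2px(cam,[cx+R*np.cos(a),cy+R*np.sin(a),z]) for a in np.radians(angs)] for R in radii]).astype(np.float32)
    return cv2.remap(im.astype(np.float32),P[...,0],P[...,1],cv2.INTER_LINEAR)
def meas(cam,name=None,r_in=(.030,.042)):
    im=sum(grab_frame(cam).astype(float) for _ in range(3))/3
    angs=np.arange(-165,-95,.5)
    R=polar(im,cam,np.linspace(.049,.059,9),.018,angs);red=(R[...,0]-R[...,1:].mean(-1)).mean(0);red=np.clip(red-.3*red.max(),0,None)
    ra=(red*angs).sum()/red.sum()
    I=polar(im,cam,np.linspace(*r_in,7),.023,angs).mean(-1)
    rows=[]
    for row in I:
        b=row-np.median(row);k=b.argmax();w=np.clip(b,0,None)*(abs(angs-angs[k])<7);w=np.clip(w-.3*w.max(),0,None);rows.append((round((w*angs).sum()/w.sum(),1),round(b[k])))
    return round(ra,2),rows
E
python3 - <<'E'
from h import *
print(meas('top',r_in=(.036,.043)))
E
```

```text
(np.float64(-131.11), [(np.float64(-122.0), 51), (np.float64(-120.7), 66), (np.float64(-120.1), 79), (np.float64(-120.8), 67), (np.float64(-121.3), 74), (np.float64(-121.0), 88), (np.float64(-120.7), 67)])
```

The index is at -120.8° and the red line at -131.1°, so 10.3° remain. I'll push about 8.5° slowly and then measure again.

Request:
jog_arm --pt "0.0017 -0.0002 0 -0.044" --pt "0.0017 -0.0002 0 -0.044" --pt "0.0016 -0.0003 0 -0.044" --pt "0.0012 -0.0003 0 -0.016" --pt "0 0 0 0" --pt "0 0 0 0"

```text
t: 7.15
eef_pos: [0.4866, 0.0246, 0.0337]
tcp_rot: [0.0, 0.944, -0.329, -0.0]
wrist_force: [-1.1, 1.8, 0.5]
finger_gap: -0.0003
grip_force: 0.8
```

```bash
python3 - <<'E'
from h import *
print(monitor.sense()['eef_pos']);print(meas('top',r_in=(.034,.043)))
E
```

```text
[0.48658039 0.02457869 0.03373615]
(np.float64(-131.11), [(np.float64(-123.5), 14), (np.float64(-127.2), 20), (np.float64(-130.5), 26), (np.float64(-132.9), 35), (np.float64(-132.6), 42), (np.float64(-133.3), 45), (np.float64(-131.4), 76)])
```

Contrast is low here, perhaps because the arm hides the line. I'll back away and lift clear to look properly.

Request:
jog_arm --pt "-0.002 0.0015 0 0" --pt "-0.004 0.0035 0 0" --pt "-0.004 0.0035 0 0" --pt "0 0 0.02 0" --pt "0 0 0.03 0" --pt "0 0 0.03 0" --pt "0 0 0.03 0" --pt "0 0 0.03 0" --pt "-0.015 0.035 0 0" --pt "-0.015 0.035 0 0" --pt "-0.015 0.035 0 0" --pt "-0.015 0.035 0 0" --pt "-0.015 0.035 0 0" --pt "0 0 0 0"

```text
t: 8.7
eef_pos: [0.3998, 0.2111, 0.1738]
tcp_rot: [-0.001, 0.945, -0.327, -0.0]
wrist_force: [-0.4, -0.6, -0.6]
finger_gap: 0.0004
grip_force: 0.0
```

```bash
python3 - <<'E'
from h import *
a=[]
for c,cr in(('top',(295,385,155,230)),('side',(265,355,160,235))):
    print(c,meas(c,r_in=(.022,.043)))
    save(c,c[0]+'5',cr,4.4); a.append(cv2.imread(f'pics/{c[0]}5.png'))
cv2.imwrite('pics/b5.png',np.hstack(a))
E
```

```text
top (np.float64(-131.12), [(np.float64(-129.8), 109), (np.float64(-130.5), 110), (np.float64(-130.4), 148), (np.float64(-130.7), 104), (np.float64(-130.6), 87), (np.float64(-131.0), 92), (np.float64(-131.1), 88)])
side (np.float64(-131.01), [(np.float64(-129.4), 81), (np.float64(-129.6), 105), (np.float64(-129.9), 110), (np.float64(-130.3), 108), (np.float64(-130.6), 109), (np.float64(-130.6), 87), (np.float64(-129.1), 30)])
```

View pics/b5.png

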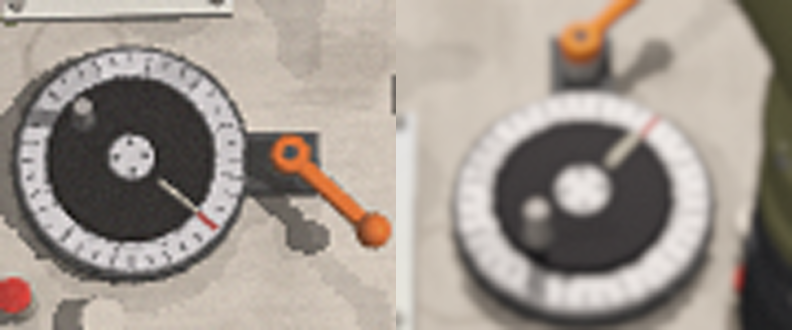

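In b5 the index points straight at the red line in both views. Corrected for centre offset, they agree within about 0.2°, and the loose parts are undisturbed. Next is the lever path.

```bash
python3 - <<'E'
from h import *
P=np.array([.4763,-.0965]);prev=np.array([.3998,.2111])
for a,d in[(-135.5,.034)]+[(a,.0205) for a in np.arange(-135.5,-65,5)]:
    u=np.array([np.cos(np.radians(a)),np.sin(np.radians(a))]);n=np.array([u[1],-u[0]])
    T=P+.056*u+d*n;print(a,T.round(4),(T-prev).round(4));prev=T
E
```

```text
-135.5 [ 0.4125 -0.1115] [ 0.0127 -0.3226]
-135.5 [ 0.422  -0.1211] [ 0.0095 -0.0096]
-130.5 [ 0.4243 -0.1258] [ 0.0024 -0.0046]
-125.5 [ 0.4271 -0.1302] [ 0.0027 -0.0044]
-120.5 [ 0.4302 -0.1343] [ 0.0031 -0.0042]
-115.5 [ 0.4337 -0.1382] [ 0.0035 -0.0039]
-110.5 [ 0.4375 -0.1418] [ 0.0038 -0.0036]
-105.5 [ 0.4416 -0.145 ] [ 0.0041 -0.0032]
-100.5 [ 0.4459 -0.1478] [ 0.0044 -0.0028]
-95.5 [ 0.4505 -0.1503] [ 0.0046 -0.0025]
-90.5 [ 0.4553 -0.1523] [ 0.0048 -0.002 ]
-85.5 [ 0.4603 -0.1539] [ 0.0049 -0.0016]
-80.5 [ 0.4653 -0.1551] [ 0.0051 -0.0012]
-75.5 [ 0.4705 -0.1558] [ 0.0052 -0.0007]
-70.5 [ 0.4757 -0.1561] [ 0.0052 -0.0003]
-65.5 [ 0.4809 -0.156 ] [0.0052 0.0002]
```

Request:
jog_arm --pt "0.0015 -0.0403 0 -0.05" --pt "0.0016 -0.0403 0 -0.05" --pt "0.0016 -0.0403 0 -0.025" --pt "0.0016 -0.0403 0 0" --pt "0.0016 -0.0403 0 0" --pt "0.0016 -0.0403 0 0" --pt "0.0016 -0.0403 0 0" --pt "0.0016 -0.0403 0 0" --pt "0 0 0 0" --pt "0 0 -0.03 0" --pt "0 0 -0.03 0" --pt "0 0 -0.03 0" --pt "0 0 -0.025 0" --pt "0 0 -0.02 0" --pt "0 0 -0.0125 0" --pt "0 0 0 0" --pt "0.003 -0.003 0 0" --pt "0.003 -0.003 0 0" --pt "0.002 -0.002 0 0" --pt "0 0 0 0"

```text
t: 11.1
eef_pos: [0.4235, -0.123, 0.0273]
tcp_rot: [-0.0, 0.922, -0.388, 0.001]
wrist_force: [-0.6, -0.7, -0.3]
finger_gap: -0.0003
grip_force: 0.0
```

```bash
python3 - <<'E'
from h import *
save('side','s6',(245,385,120,240),5.6)
E
```

```text
(no output)
```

View pics/s6.png

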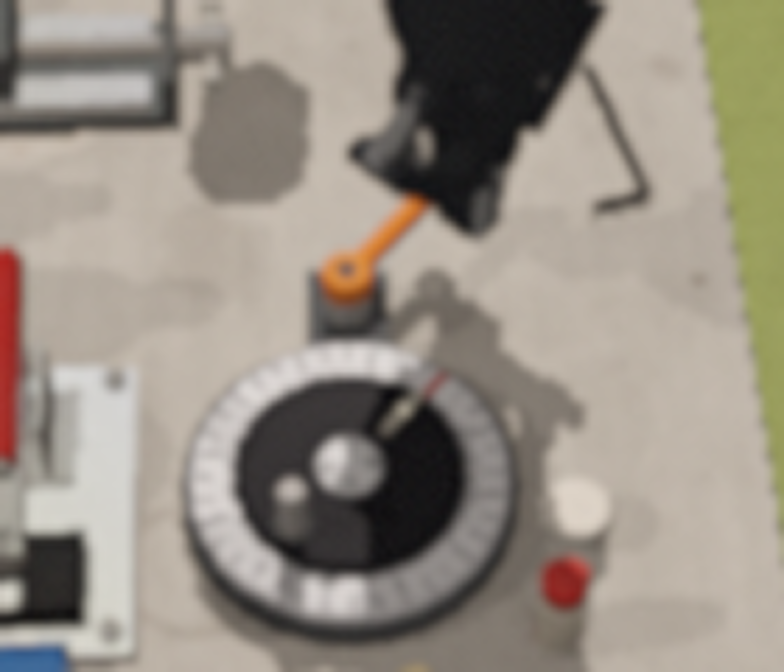

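In s6 the finger is just behind the ball, the dial is on the line, and the nut and vial are untouched. Now I'll push the lever over.

Request:
jog_arm --pt "0.0008 -0.0028 0 0.087" --pt "0.0013 -0.0022 0 0.044" --pt "0.0014 -0.0022 0 0.044" --pt "0.0015 -0.0021 0 0.044" --pt "0.0016 -0.0021 0 0.044" --pt "0.0017 -0.002 0 0.044" --pt "0.0018 -0.0019 0 0.044" --pt "0.0019 -0.0018 0 0.044" --pt "0.0019 -0.0018 0 0.044" --pt "0.002 -0.0016 0 0.044" --pt "0.0021 -0.0016 0 0.044" --pt "0.0022 -0.0014 0 0.044" --pt "0.0022 -0.0014 0 0.044" --pt "0.0023 -0.0013 0 0.044" --pt "0.0023 -0.0012 0 0.044" --pt "0.0024 -0.001 0 0.044" --pt "0.0024 -0.001 0 0.044" --pt "0.0025 -0.0008 0 0.044" --pt "0.0025 -0.0008 0 0.044" --pt "0 0 0 0"

```text
t: 13.15
eef_pos: [0.4596, -0.1534, 0.0266]
tcp_rot: [0.0, 0.999, 0.041, 0.0]
wrist_force: [0.0, 0.3, -0.0]
finger_gap: 0.0001
grip_force: 0.0
```

Request:
jog_arm --pt "0.0025 -0.0006 0 0.044" --pt "0.0025 -0.0006 0 0.044" --pt "0.0026 -0.0004 0 0.044" --pt "0.0015 -0.0002 0 0.03" --pt "0 0 0 0" --pt "0 0 0 0"

```text
t: 13.75
eef_pos: [0.4684, -0.1552, 0.0264]
tcp_rot: [0.0, 0.993, 0.121, 0.0]
wrist_force: [0.5, -0.3, -0.0]
finger_gap: -0.0001
grip_force: 0.0
```

```bash
python3 - <<'E'
from h import *
a=[]
for c,cr in(('top',(305,395,155,230)),('side',(265,355,130,205))):
    save(c,c[0]+'7',cr,4.4); a.append(cv2.imread(f'pics/{c[0]}7.png'))
cv2.imwrite('pics/b7.png',np.hstack(a)); print(monitor.sense()['wrist_force'])
E
```

```text
[ 0.14268001  0.32872605 -0.42000512]
```

View pics/b7.png

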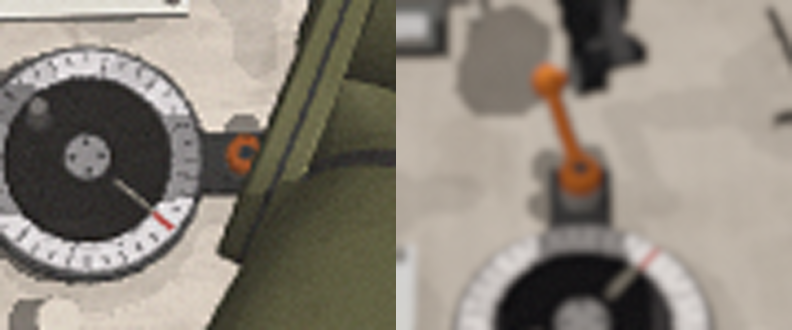

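In b7 the lever has swung past straight out, with the ball at (548,78) in the side crop, and the dial is still on the line. I'll go on slowly until the stop shows as a rise in force.

Request:
jog_arm --pt "0.0015 -0.0001 0 0.026" --pt "0.0015 -0.0001 0 0.026" --pt "0 0 0 0"

```text
t: 14.15
eef_pos: [0.4709, -0.1555, 0.0262]
tcp_rot: [-0.0, 0.989, 0.148, -0.001]
wrist_force: [-3.3, -0.9, 2.2]
finger_gap: -0.0001
grip_force: 1.8
```

```bash
python3 - <<'E'
from h import *
def ang(ball,piv):
    f=lambda u,v:((u+.5)/4.4-.5+265,(v+.5)/4.4-.5+130)
    b=px2w('side',*f(*ball),.036);p=px2w('side',*f(*piv),.035);print(b,p,A(b-p))
ang((152,78),(184,172))
im=grab_frame('side');hsv=cv2.cvtColor(im,cv2.COLOR_RGB2HSV)
m=cv2.inRange(hsv,(5,150,100),(18,255,255))[130:205,265:355];ys,xs=np.nonzero(m);k=ys.argmin()
k=ys<ys.min()+6;print(xs[k].mean()+265,ys[k].mean()+130,px2w('side',xs[k].mean()+265,ys[k].mean()+130,.036),monitor.sense()['wrist_force'])
E
```

```text
[ 0.49129376 -0.15404952  0.036     ] [ 0.47697027 -0.09324824  0.035     ] -76.74403176822533
298.2 147.9 [ 0.49354744 -0.15249976  0.036     ] [-2.72704213 -0.50866706  1.64759092]
```

Request:
jog_arm --pt "0.001 0 0 0.017" --pt "0 0 0 0"

```text
t: 14.4
eef_pos: [0.4711, -0.1556, 0.0261]
tcp_rot: [-0.0, 0.988, 0.156, -0.002]
wrist_force: [-6.5, -2.9, 4.3]
finger_gap: -0.0001
grip_force: 3.6
```

Request:
jog_arm --pt "0.001 0 0 0" --pt "0 0 0 0"

```text
t: 14.6
eef_pos: [0.4713, -0.1556, 0.026]
tcp_rot: [-0.0, 0.988, 0.156, -0.003]
wrist_force: [-10.5, -2.3, 7.3]
finger_gap: -0.0004
grip_force: 5.1
```

The force climbs while the tip stands still, so the lever is at its far stop. I'll back off, lift clear and check.

Request:
jog_arm --pt "-0.003 0 0 0" --pt "-0.006 0.001 0 0" --pt "-0.01 0.001 0 0" --pt "-0.01 0 0 0" --pt "0 0 0.02 0" --pt "0 0 0.03 0" --pt "0 0 0.03 0" --pt "0 0 0.03 0" --pt "0 0 0.03 0" --pt "-0.01 -0.03 0 0" --pt "-0.01 -0.04 0 0" --pt "-0.01 -0.04 0 0" --pt "-0.01 -0.04 0 0" --pt "0 0 0 0"

```text
t: 16.0
eef_pos: [0.4027, -0.3067, 0.1665]
tcp_rot: [0.001, 0.988, 0.153, 0.0]
wrist_force: [0.6, -0.4, 0.9]
finger_gap: 0.0002
grip_force: 0.0
```

```bash
python3 - <<'E'
from h import *
a=[]
for c,cr in(('top',(275,395,155,240)),('side',(255,375,140,225))):
    print(c,meas(c,r_in=(.022,.043)))
    save(c,c[0]+'8',cr,3.3); a.append(cv2.imread(f'pics/{c[0]}8.png'))
cv2.imwrite('pics/b8.png',np.hstack(a))
E
```

```text
top (np.float64(-131.08), [(np.float64(-129.7), 59), (np.float64(-130.5), 60), (np.float64(-130.4), 88), (np.float64(-130.7), 61), (np.float64(-130.6), 52), (np.float64(-131.0), 55), (np.float64(-131.1), 48)])
side (np.float64(-131.02), [(np.float64(-128.8), 38), (np.float64(-129.7), 38), (np.float64(-130.3), 47), (np.float64(-130.5), 55), (np.float64(-130.7), 62), (np.float64(-130.7), 53), (np.float64(-107.7), 76)])
```

View pics/b8.png

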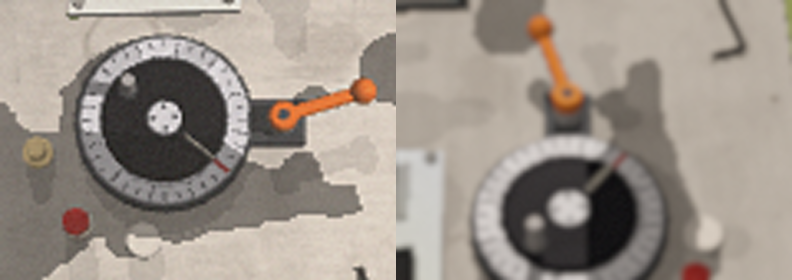

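In b8 the dial is still on the red line, with the index extrapolating to -131.2° against -131.1°. The lever is over at its far stop, with the ball at (364,90) in the top crop. The vial, nut and coupling stand where they were, and the robot is clear.

```bash
python3 -c "
from workcell import r
print(r.close_job())"
```

```text
the job is handed in; nothing more can be done
None
```

The dial's index line points at the red line (within about 0.2° by camera), the lever is at its far stop, the loose parts were not disturbed, and the job was handed in after about 16 s of robot time.

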